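# Bring the tipped stock bin level and hang up its scoop

### The arm

A 6-joint arm with a two-finger parallel gripper is mounted at the origin on the work surface. World frame = base frame: x ahead of the robot, y to its left, z up, the work surface at z = 0. Lengths are in mm, angles in rad, forces in N, time in s.
With the tool pointing down it reaches from about 300 to 775 mm from the base axis. Payload 14.6 kg.
Tool frame: the origin (TCP) lies on the centre line of the jaws, within the pads' length; the fingertips stand ahead of it and the grasp point (between the pads) is the TCP (manip.tip_reach is the z of the fingertips in the tool frame, in mm); z points along the fingers, y is the direction in which the jaws open and shut (so a half turn about z gives the same grasp; the last joint's range is limited). The gripper opens to 94 mm and grips with 3 to 60 N. Pads are 16 mm wide; open, the fingers measure 119 mm over their backs; the gripper's body (75 mm by 177 mm) begins 78 mm behind the grasp point.
Start: joints at [1.229, 0.3, 1.521, -0, 1.321, -0.067], TCP at [149.243, 529.354, 224.446] pointing down, gripper open.
Joint ranges: [-3.03, 3.03], [-0.79, 2.21], [0.23, 2.52], [-1.04, 4.18], [0, 3.07], [-2.55, 2.55]. Speed limits (rad/s): [2.22, 2.22, 2.57, 3.14, 3.14, 3.14].

### API

Orientations are given as [roll, pitch, yaw] about the fixed x, y, z axes, in that order (R = Rz(yaw) Ry(pitch) Rx(roll)).
In Python, from cell import manip, camera, search_frame, masks_of, tip_of gives the robot as it stands.
- The arm moves only by the tool send_rows, never from a script. Its argument "plan" is a list of rows, each an object with "travel": the shift along the tool's x, y, z in mm, a list of three; "delta_rot": the turn, a rotation vector about the tool's x, y, z in degrees, a list of three; "fingers": the gripper's target within -1 to 1 (shut at 1, half-way at 0, fully open at -1). In form: [{"travel": [dx, dy, dz], "delta_rot": [wx, wy, wz], "fingers": fingers}, ...]. A call has 1 to 20 rows; each row shifts and turns the commanded pose from where the row before left it, along the tool's axes as they then stand; what a row does not reach is not made up. A row lasts 1/8 s, in which the tool goes at most 62.5 mm and 10.7 degrees, less where a joint would pass 70% of its speed; a pose out of reach is approached as far as the arm can. A call is refused whole if a number of a shift passes 62.5 or a number of a turn 10.7, either way. A call with a gripper value outside its range is refused whole. The fingers move at their own pace and stop on an object; "grip_force" is the grip in N (left out, the last holds). Time passes only in rows, so rows that do not move let the fingers close. It gives the time, the measured TCP pose, the force and the opening at its end, in the units of the state.
- manip.read_state(): the state, without advancing time (a new reading comes with each control period).
- camera(name): name is "scene" or "top"; returns a dict with "color" (480x640x3 uint8, red, green, blue), "z_map" (480x640 float32, mm along the optical axis (not along the pixel's ray), 0 where there is no reading), "fov_y" (degrees; the focal length in pixels is half the picture's height over the tangent of half this angle, whatever the lens; pixels are square), "cx", "cy" (the principal point, pixels), "world_from_camera" (4x4, takes a point from camera to world coordinates). Camera axes: x right, y up, looking along -z (the intrinsics and any distortion apply to the point x, -y, -z); pixel columns grow to the right and rows downward; lengths in mm; the calibration is good to about 2 mm. A picture is of the moment at which its call begins.
- manip.sign_off(): hands the job in, once; it reports no verdict.
Trained networks look in the newest picture that a camera, given by its name, has taken for a name from the list of things; names that differ only in an ending like _2 or _b are one class to them, and where a whole thing is asked for, a point or a joint stands for the part that bears it (a point fixed in the world has none). Each returns a list of dicts, best first, with "confidence" (0 to 1); they miss things now and then, are a little off and sometimes report something else, mostly with a low value. They report only what shows in the picture. A call takes as long as a camera call.
- search_frame(name, camera): "at" ([x, y, z] in mm, in the coordinates of the camera as it stood for that picture, good to about 4 mm: the middle of the surface that is visible of it).
- masks_of(name, camera): "region" (480x640 bool, what is visible of it).
- tip_of(name, camera): "at" ([x, y, z] in mm, in the coordinates of the camera as it stood for that picture, good to about 4 mm: a listed point, or the origin of a listed thing).
The state is a dict: "clock": time; "joints": joint angles; "qd": joint speeds; "effort": joint torques, N m; "eef_pos": TCP position; "eef_rot": TCP orientation; "wrist_force": force on the tool from outside, world axes, zero at the start; "moment": the same for the moment, N m; "finger_gap": finger opening in mm.
Only numpy, scipy, OpenCV 4.12 (cv2) and the standard library are available. Lean on these libraries where they do the work, as an engineer would, in place of code of your own. Each camera call takes 0.05 s, during which the arm holds its last target. There are 200 camera calls.

### The job

The blue stock bin on the tipper stand has just been emptied into the carton. Squeeze the red release bar in the lever's grip and swing the lever down, all the way onto its stop, so that the bin stands level again; then hang the steel scoop by its own hook on the bin's near long rim (the side the lever points to), with its cup outside the bin. Leave the tape and the paper roll where they are.

Things in the scene. Friction and masses are not known exactly. Their poses are not given: they have to be found in the camera images.
- tipper: Fixed bin-tipper stand: grey base plate 200 x 360 x 8 mm, two blue cheek plates 170 mm high, outer faces 172 mm either side of the middle, trunnion (hinge) axis along its y axis, 140 mm above the work surface. Origin: centre of the underside. Its -x side is the near side, facing the robot at yaw 0; yaw varies.
- cradle (a joint): Tilt (rad) of bin and lever, one rigid part: 0 = bin level, lever on its stop; starts at 1.1 to 1.4 = tipped to the far side, lever nearly upright. Stiff (up to 8 N at the grip), stays where left. A ratchet (teeth 10 degrees apart) blocks the way down, after up to one tooth of play, unless the release is squeezed; below 0.90 the lever is past the last tooth and moves freely without it.
- release (a joint): Squeeze of the red release bar, rad: 0 = out (it may rest part-way in while the pawl rides on a tooth), 0.114 = pressed home against the grip. It hinges on the lever 85 mm from lever_pivot and closes by 9 mm at its middle, needing about 4 N to start and 10 N at the end. The pawl is clear of the teeth from about 0.08. It springs out when let go.
- lever_pivot (a point): Point on the trunnion axis in the lever's middle plane, 215 mm to the -y side of the stand's middle. Its axes turn with the bin: y along the trunnion axis, z the bin's own up. The lever is straight, ends 200 mm from here and its elevation above level is 0.12 rad + joint cradle, towards the stand's near side.
- lever_grip (a point): Point in the black grip, on the lever's axis, 165 mm from lever_pivot; same axes. Grip from 95 to 200 mm out, 22 mm thick in the swing plane, 24 mm wide. Red bar 70 x 18 x 8 mm, centred here along the lever, on its underside (robot side when up). Here grip + bar reach from 11 mm above the axis to 28 mm below (39 mm; 30 when squeezed): pinch in the swing plane, coming from the lever's free end.
- bin_rim (a point): Middle of the top of the bin's near long rim; axes as for lever_pivot (bin level: x across the rim, pointing into the bin, y along it, z up). Bin level: 214 mm above the work surface. Blue plastic bin 200 x 300 mm, 147 mm deep; rim 9 mm thick, 14 mm deep, 308 mm long, wall below it 5 mm.
- scoop: Loose steel scoop standing upright: round cup 64 mm across, 62 mm high, flat handle strip up its back (+x) with a red grip sleeve, 176 mm high in all, 0.13 to 0.23 kg. Origin: centre of the cup's underside. Hook: a steel tab on the strip's back, 19 mm out along +x, then 22 mm down; between strip and tab a slot 15 mm across, 18 mm deep, open below; tab 18 mm wide along y.
- scoop_hook (a point): Top of the scoop's hook slot, midway across it: 42.5 mm along +x and 100 mm above the scoop's origin. It comes to rest on the rim's top.
- scoop_grip (a point): Middle of the red grip sleeve (14 mm along x, 20 mm along y, 52 mm high): 32.5 mm along +x and 152 mm above the scoop's origin.
- scoop_cup (a point): Middle of the scoop's cup.
- tape: White roll of tape lying flat, 110 mm across, 48 mm high; leave it alone. Origin: centre of the underside.
- roll: Paper roll standing on end, 76 mm across, 220 mm high; leave it alone. Origin: centre of the underside.

How it is judged (in metres and radians):
On the way, in this order (a step that is already met when the one before it is completed fails the run):
1. the release bar is squeezed while the lever is still up (value of joint release above 0.085 rad and value of joint cradle above 0.95 rad), for 0.1 s.
2. the lever is down on its stop and the bin level (value of joint cradle below 0.04 rad), for 0.2 s.
At the end, for the whole second after the job is handed in: The lever is down on its stop, bin level (cradle under 0.04 rad); the scoop hangs at rest on the near long rim: top of its hook slot within 6 mm of the rim's top, 11 mm of its middle line and 150 mm of its middle along it; cup outside, handle within 0.3 rad of upright (value of joint cradle below 0.04 rad and x of scoop_hook in the frame of bin_rim between -0.011 and 0.011 m and z of scoop_hook in the frame of bin_rim between -0.006 and 0.006 m and y of scoop_hook in the frame of bin_rim between -0.15 and 0.15 m and x of scoop_cup in the frame of bin_rim below -0.02 m and angle between scoop's own z axis and vertical below 0.3 rad and linear speed of scoop below 0.03 m/s); the robot touches nothing.
It fails at once if the tape or the paper roll was moved by more than 30 mm (distance of any of tape, roll from where it was at the start of the episode above 0.03 m).
It also fails if it takes over 64 s, if anything falls off the work surface, if the arm or the gripper's body presses on something with over 40 N, if the wrist force passes 120 N, or if a joint passes its speed limit or range.

## Working session

There is one attempt and no reset: what is moved stays moved. The work goes in short steps, Python scripts to look and compute and a tool call to move; the robot and the scene stay as the last step left them, time stands still between calls to the robot, and variables do not carry over. Pictures are saved under pics/ and viewed, about 8 in all and at most 12, crops included, and the job is handed in when it is done.

Besides the shell and the picture viewer there is one more tool, called as a command line: name --argument value ..., lists and objects as JSON in quotes. send_rows: Moves the arm, as the interface text tells. Its arguments: {"type":"object","properties":{"plan":{"type":"array"},"grip_force":{"type":"number"}},"required":["plan"]}

```bash
mkdir -p pics; ls; cat > h.py <<'E'
import numpy as np, cv2
from cell import manip, camera, search_frame, masks_of, tip_of
def w(c,p): return (c["world_from_camera"]@np.r_[p,1])[:3]
def cloud(c):
    z=c["z_map"]; f=240/np.tan(np.radians(c["fov_y"])/2)
    v,u=np.mgrid[0:480,0:640]
    P=np.stack([(u-c["cx"])/f*z,-(v-c["cy"])/f*z,-z,np.ones_like(z)],-1)
    return (P@c["world_from_camera"].T)[...,:3]
def save(c,n): cv2.imwrite("pics/"+n,c["color"][:,:,::-1])
E
python3 - <<'E'
from h import *
print(manip.tip_reach, manip.read_state())
ims=[]
for n in("scene","top"):
    c=camera(n); ims.append(c["color"]); print(n,c["fov_y"],c["cx"],c["cy"],{k:v for k,v in c.items() if k not in("color","z_map")}.keys()); print(c["world_from_camera"].round(3))
    for t in["tipper","lever_pivot","lever_grip","bin_rim","scoop","scoop_hook","scoop_grip","scoop_cup","tape","roll"]:
        print(t,[(round(d["confidence"],2),w(c,d["at"]).round(0)) for d in tip_of(t,n)][:2])
cv2.imwrite("pics/a.png",cv2.resize(np.vstack(ims),None,fx=.62,fy=.62,interpolation=cv2.INTER_AREA)[:,:,::-1])
E
```

```text
pics
19.0 {'clock': 0.0, 'joints': array([ 1.22940831e+00,  3.00493208e-01,  1.52159884e+00, -3.82007792e-06,
        1.32069683e+00, -6.66110357e-02]), 'qd': array([-1.01320153e-03, -1.21681444e-03, -1.07634576e-03, -5.33118505e-04,
        6.69970995e-04, -8.82173631e-05]), 'effort': array([ 1.75402347e-04, -5.31805980e+01, -3.52741742e+01,  7.08656665e-02,
        2.43156654e-02, -8.48832906e-05]), 'eef_pos': array([149.15926617, 529.13069445, 223.86667829]), 'eef_rot': array([-3.14039884e+00, -7.59308196e-05,  2.86681658e+00]), 'wrist_force': array([-0.13165457,  0.58676467, -0.14298572]), 'moment': array([ 0.02117927, -0.00319028,  0.03993959]), 'finger_gap': 93.81775388560608}
scene 51.19883817037116 318.56123696150786 225.974189299549 dict_keys(['fov_y', 'cx', 'cy', 'world_from_camera'])
[[-7.110000e-01 -6.070000e-01  3.530000e-01  9.543150e+02]
 [ 7.030000e-01 -6.080000e-01  3.700000e-01  4.335480e+02]
 [-1.000000e-02  5.110000e-01  8.590000e-01  1.103601e+03]
 [ 0.000000e+00  0.000000e+00  0.000000e+00  1.000000e+00]]
tipper [(0.68, array([643.,   7.,   0.]))]
lever_pivot [(
[... 666 characters left out ...]
0e-01  4.19092e+02]
 [-1.00000e+00  2.80000e-02  8.00000e-03  3.21830e+01]
 [ 1.10000e-02  1.09000e-01  9.94000e-01  1.44579e+03]
 [ 0.00000e+00  0.00000e+00  0.00000e+00  1.00000e+00]]
tipper []
lever_pivot [(0.66, array([ 603., -205.,  137.]))]
lever_grip [(0.73, array([ 569., -200.,  305.]))]
bin_rim []
scoop [(0.72, array([ 454., -328.,    2.]))]
scoop_hook [(0.77, array([ 466., -287.,  102.]))]
scoop_grip [(0.82, array([ 466., -295.,  153.])), (0.53, array([ 449., -328.,   34.]))]
scoop_cup [(0.87, array([ 450., -329.,   34.])), (0.48, array([ 453., -328.,    4.]))]
tape [(0.92, array([ 617., -384.,    1.]))]
roll [(0.98, array([532., 452.,   2.])), (0.25, array([ 453., -327.,   -1.]))]
```

View pics/a.png

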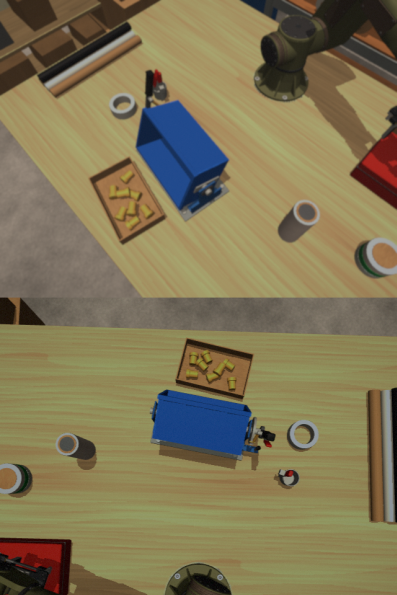

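The scene view (upper) shows the blue bin tipped over, with the lever and scoop behind it and the tape left of them. In the top view (lower, scale 0.62) the lever grip is at about (265,435), the scoop at (288,477) and the tape at (303,435).

The networks agree across both cameras. Next I fit the bin plane to get yaw and tilt, then plan the grasp pose.

```bash
cat >> h.py <<'E'
from scipy.spatial.transform import Rotation as Ro
def goto(p,R,n):
    """rows: n equal steps, tool frame; prints per-row travel (constant world line, rotating frame)"""
    s=manip.read_state(); R0=Ro.from_euler("xyz",s["eef_rot"]); p0=s["eef_pos"]
    rv=(R0.inv()*R).as_rotvec(); print("total local",R0.inv().apply(np.array(p)-p0).round(1),"rot deg",np.degrees(rv).round(2))
    print("per row rot",np.degrees(rv/n).round(2))
    for i in range(n): print(i,(R0*Ro.from_rotvec(rv*i/n)).inv().apply((np.array(p)-p0)/n).round(1).tolist())
def lever(yaw,el,piv,r,under):
    Z=Ro.from_euler("z",yaw)
    l=np.array([-np.cos(el),0,np.sin(el)]);u=np.array([-np.sin(el),0,-np.cos(el)])
    R=np.column_stack([[0,1,0],-u,-l])
    return piv+Z.apply(r*l+under*u), Z*Ro.from_matrix(R)
E
python3 - <<'E'
from h import *
print([a for a in dir(manip) if a[0]!="_"])
c=camera("top"); P=cloud(c); rgb=c["color"].astype(int)
m=(rgb[...,2]>1.6*rgb[...,0])&(c["z_map"]>0)&(P[...,2]>190)&(abs(P[...,1])<200)
Q=P[m]; 
for _ in range(5):
    A=np.c_[Q[:,:2],np.ones(len(Q))]; k=np.linalg.lstsq(A,Q[:,2],rcond=None)[0]; r=abs(Q[:,2]-A@k); Q=Q[r<max(4,2*r.std())]
n=np.r_[-k[:2],1]; n/=np.linalg.norm(n); print(len(Q),r.mean(),"n",n,"yaw",np.arctan2(-n[1],-n[0]),"tilt",np.arcsin(n[2]))
X=cv2.minAreaRect(Q[:,:2].astype(np.float32)); print(X)
# lever grip pts: tall points around (569,-200)
L=P[(abs(P[...,0]-575)<60)&(abs(P[...,1]+200)<35)&(P[...,2]>150)]; print(len(L),L[L[:,2]>320].mean(0),L.max(0))
p,R=lever(-.18,1.35,np.array([605.,-203,139]),165,5); print(p)
p2,_=lever(-.18,1.35,np.array([605.,-203,139]),245,5); print(p2)
goto(p2,R,12)
E
```

```text
['Unreachable', 'read_state', 'sign_off', 'tip_reach']
8973 1.6539671449586235 n [-0.3312557   0.05317847  0.94204125] yaw -0.1591778664715583 tilt 1.2286634908489784
((605.3925170898438, -11.213592529296875), (356.6424865722656, 140.0122833251953), 80.5442123413086)
755 [ 559.47685274 -195.65420252  333.27119708] [ 633.26986516 -165.01071513  341.05725232]
[ 564.64792626 -195.65715215  298.89932061]
[ 547.41045844 -192.52045824  376.95718923]
total local [-579.1 -586.8 -152.5] rot deg [-10.26  -9.33  84.2 ]
per row rot [-0.86 -0.78  7.02]
0 [-48.3, -48.9, -12.7]
1 [-54.0, -42.4, -12.7]
2 [-59.0, -35.3, -12.5]
3 [-63.0, -27.7, -12.2]
4 [-66.1, -19.6, -11.6]
5 [-68.1, -11.2, -10.9]
6 [-69.1, -2.6, -10.1]
7 [-69.0, 6.0, -9.2]
8 [-67.9, 14.5, -8.1]
9 [-65.7, 22.8, -6.9]
10 [-62.5, 30.8, -5.6]
11 [-58.3, 38.3, -4.3]
```

```bash
python3 - <<'E'
from h import *
p,R=lever(-.165,1.35,np.array([605.,-203,139]),250,5); print(p)
goto([360,100,385],R,12)
E
```

```text
[ 546.17958883 -193.20558611  381.83580602]
total local [-319.4 -356.1 -160.6] rot deg [-10.31  -9.24  83.34]
per row rot [-0.86 -0.77  6.95]
0 [-26.6, -29.7, -13.4]
1 [-30.2, -26.0, -13.4]
2 [-33.3, -22.0, -13.3]
3 [-35.8, -17.6, -13.2]
4 [-37.9, -12.9, -12.9]
5 [-39.3, -8.0, -12.6]
6 [-40.2, -3.0, -12.1]
7 [-40.4, 2.0, -11.6]
8 [-40.0, 7.1, -11.0]
9 [-39.0, 12.0, -10.3]
10 [-37.3, 16.8, -9.6]
11 [-35.1, 21.3, -8.8]
```

send_rows --plan '[{"travel": [-27, -30, -13], "delta_rot": [-0.86, -0.77, 6.95], "fingers": -1}, {"travel": [-30, -26, -13], "delta_rot": [-0.86, -0.77, 6.95], "fingers": -1}, {"travel": [-33, -22, -13], "delta_rot": [-0.86, -0.77, 6.95], "fingers": -1}, {"travel": [-36, -18, -13], "delta_rot": [-0.86, -0.77, 6.95], "fingers": -1}, {"travel": [-38, -13, -13], "delta_rot": [-0.86, -0.77, 6.95], "fingers": -1}, {"travel": [-39, -8, -13], "delta_rot": [-0.86, -0.77, 6.95], "fingers": -1}, {"travel": [-40, -3, -12], "delta_rot": [-0.86, -0.77, 6.95], "fingers": -1}, {"travel": [-40, 2, -12], "delta_rot": [-0.86, -0.77, 6.95], "fingers": -1}, {"travel": [-40, 7, -11], "delta_rot": [-0.86, -0.77, 6.95], "fingers": -1}, {"travel": [-39, 12, -10], "delta_rot": [-0.86, -0.77, 6.95], "fingers": -1}, {"travel": [-37, 17, -10], "delta_rot": [-0.86, -0.77, 6.95], "fingers": -1}, {"travel": [-35, 21, -9], "delta_rot": [-0.86, -0.77, 6.95], "fingers": -1}, {"travel": [0, 0, 0], "delta_rot": [0, 0, 0], "fingers": -1}]'

```text
clock: 2.78
eef_pos: [359.3, 98.7, 385.6]
eef_rot: [2.919, -0.001, 1.401]
wrist_force: [-0.2, 0.4, -0.5]
finger_gap: 94.0
```

```bash
python3 - <<'E'
from h import *
print(manip.read_state()["eef_pos"])
p,R=lever(-.165,1.35,np.array([605.,-203,139]),250,5)
goto(p,R,7)
E
```

```text
[359.34946996  98.72950503 385.58253225]
total local [-256.1  227.    55. ] rot deg [ 0.09  0.03 -0.3 ]
per row rot [ 0.01  0.   -0.04]
0 [-36.6, 32.4, 7.9]
1 [-36.6, 32.4, 7.8]
2 [-36.6, 32.4, 7.8]
3 [-36.7, 32.4, 7.8]
4 [-36.7, 32.3, 7.8]
5 [-36.7, 32.3, 7.8]
6 [-36.7, 32.3, 7.8]
```

send_rows --plan '[{"travel": [-37, 32, 8], "delta_rot": [0, 0, 0], "fingers": -1}, {"travel": [-37, 32, 8], "delta_rot": [0, 0, 0], "fingers": -1}, {"travel": [-37, 32, 8], "delta_rot": [0, 0, 0], "fingers": -1}, {"travel": [-37, 32, 8], "delta_rot": [0, 0, 0], "fingers": -1}, {"travel": [-37, 32, 8], "delta_rot": [0, 0, 0], "fingers": -1}, {"travel": [-37, 33, 8], "delta_rot": [0, 0, 0], "fingers": -1}, {"travel": [-34, 33, 7], "delta_rot": [0, 0, 0], "fingers": -1}, {"travel": [0, 0, 0], "delta_rot": [0, 0, 0], "fingers": -1}]'

```text
clock: 3.78
eef_pos: [546.9, -191.5, 378.4]
eef_rot: [2.924, -0.001, 1.405]
wrist_force: [-0.5, -0.5, 0.3]
finger_gap: 94.1
```

```bash
python3 - <<'E'
from h import *
s=manip.read_state(); print(s["eef_pos"],s["joints"].round(2))
R0=Ro.from_euler("xyz",s["eef_rot"])
for n in("scene","top"):
    c=camera(n)
    if n=="scene": cv2.imwrite("pics/b.png",cv2.resize(c["color"][60:240,160:400],None,fx=3,fy=3)[:,:,::-1])
    for t in["lever_pivot","lever_grip"]:
        for d in tip_of(t,n)[:1]:
            q=w(c,d["at"]); print(n,t,round(d["confidence"],2),q.round(0),"in tool",R0.inv().apply(q-s["eef_pos"]).round(1))
E
```

```text
[ 546.85514613 -191.52544654  378.43870724] [-0.42  0.18  1.33  0.06  1.42 -0.26]
scene lever_pivot 0.94 [ 606. -201.  139.] in tool [  0.7   7.1 246.7]
scene lever_grip 0.87 [ 570. -200.  300.] in tool [-4.8  6.9 81.8]
top lever_pivot 0.67 [ 606. -201.  140.] in tool [  0.6   7.  245.8]
top lever_grip 0.68 [ 571. -199.  299.] in tool [-3.9  7.2 82.7]
```

View pics/b.png

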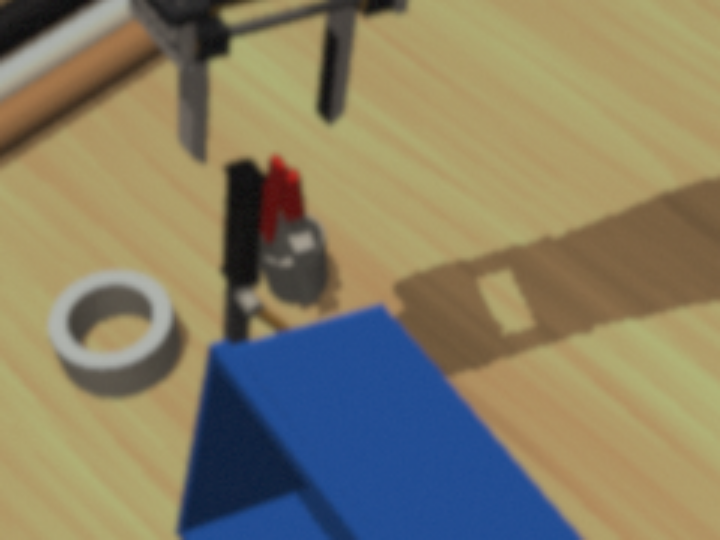

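The view shows the open jaws above the black grip (crop about (240,220)) and red bar (about (280,200)), straddling them. I'll move straight in along the lever and squeeze.

send_rows --plan '[{"travel": [-1, 0, 20], "delta_rot": [0, 0, 0], "fingers": -1}, {"travel": [-1, 0, 20], "delta_rot": [0, 0, 0], "fingers": -1}, {"travel": [0, 0, 20], "delta_rot": [0, 0, 0], "fingers": -1}, {"travel": [0, 0, 20], "delta_rot": [0, 0, 0], "fingers": -1}, {"travel": [0, 0, 0], "delta_rot": [0, 0, 0], "fingers": 0}, {"travel": [0, 0, 0], "delta_rot": [0, 0, 0], "fingers": 1}, {"travel": [0, 0, 0], "delta_rot": [0, 0, 0], "fingers": 1}, {"travel": [0, 0, 0], "delta_rot": [0, 0, 0], "fingers": 1}, {"travel": [0, 0, 0], "delta_rot": [0, 0, 0], "fingers": 1}, {"travel": [0, 0, 0], "delta_rot": [0, 0, 0], "fingers": 1}, {"travel": [0, 0, 0], "delta_rot": [0, 0, 0], "fingers": 1}]' --grip_force 40

```text
clock: 5.45
eef_pos: [563.5, -195.7, 303.2]
eef_rot: [2.918, 0.0, 1.405]
wrist_force: [3.1, -0.2, 0.0]
finger_gap: 29.1
```

```bash
python3 - <<'E'
from h import *
s=manip.read_state(); print(s["eef_pos"],s["joints"].round(2),s["finger_gap"],s["wrist_force"])
R0=Ro.from_euler("xyz",s["eef_rot"]); piv=np.array([605.5,-201.5,139.5])
q=R0.inv().apply(piv-s["eef_pos"]); print("pivot in tool",q)
# rotate about pivot (axis tool x) in steps of k deg; sign: tool z swings toward horizontal-forward
for k in(3,-3):
    T=Ro.from_rotvec(np.radians([k,0,0])); print(k,(q-T.apply(q)).round(2), R0.apply(q-T.apply(q)).round(1))
E
```

```text
[ 563.48177756 -195.70513748  303.24903267] [-0.42  0.24  1.43  0.06  1.26 -0.27] 29.08045247504998 [ 3.08897034 -0.18884368  0.03158012]
pivot in tool [  1.25100102   5.02488622 169.07407449]
3 [ 0.    8.86 -0.03] [ 8.5 -1.4  2. ]
-3 [ 0.   -8.84  0.49] [-8.4  1.4 -2.4]
```

send_rows --plan '[{"travel": [0, -8.8, 0.5], "delta_rot": [-3, 0, 0], "fingers": 1}, {"travel": [0, -8.8, 0.5], "delta_rot": [-3, 0, 0], "fingers": 1}, {"travel": [0, -8.8, 0.5], "delta_rot": [-3, 0, 0], "fingers": 1}, {"travel": [0, -8.8, 0.5], "delta_rot": [-3, 0, 0], "fingers": 1}, {"travel": [0, -8.8, 0.5], "delta_rot": [-3, 0, 0], "fingers": 1}, {"travel": [0, -8.8, 0.5], "delta_rot": [-3, 0, 0], "fingers": 1}, {"travel": [0, -8.8, 0.5], "delta_rot": [-3, 0, 0], "fingers": 1}, {"travel": [0, -8.8, 0.5], "delta_rot": [-3, 0, 0], "fingers": 1}, {"travel": [0, 0, 0], "delta_rot": [0, 0, 0], "fingers": 1}]'

```text
clock: 6.58
eef_pos: [500.8, -185.2, 270.5]
eef_rot: [2.501, -0.001, 1.404]
wrist_force: [16.5, -2.7, -14.8]
finger_gap: 29.1
```

```bash
python3 - <<'E'
from h import *
s=manip.read_state(); print(s["eef_pos"],s["joints"].round(2),s["finger_gap"],s["wrist_force"],s["moment"])
R0=Ro.from_euler("xyz",s["eef_rot"]); piv=np.array([605.5,-201.5,139.5])
q=R0.inv().apply(piv-s["eef_pos"]); print("pivot in tool",q, "z",R0.apply([0,0,1]))
for n in("scene","top"):
    c=camera(n)
    for d in tip_of("lever_grip",n)[:1]:
            q=w(c,d["at"]); print(n,round(d["confidence"],2),q.round(0),"in tool",R0.inv().apply(q-s["eef_pos"]).round(1))
E
```

```text
[ 500.80944257 -185.23219858  270.47754502] [-0.52 -0.07  1.94  0.33  0.69 -0.55] 29.111007207304507 [ 16.46900717  -2.7477257  -14.75360415] [-0.48189895 -2.18634331 -0.05780778]
pivot in tool [  1.28995688   6.62569059 168.32797662] z [ 0.5895571  -0.09893513 -0.80164472]
scene 0.61 [ 507. -188.  267.] in tool [-1.7  2.6  6.7]
top 0.31 [531. 452.  -1.] in tool [ 633.  -223.5  172.1]
```

send_rows --plan '[{"travel": [0, -8.8, 0.8], "delta_rot": [-3, 0, 0], "fingers": 1}, {"travel": [0, -8.8, 0.8], "delta_rot": [-3, 0, 0], "fingers": 1}, {"travel": [0, -8.8, 0.8], "delta_rot": [-3, 0, 0], "fingers": 1}, {"travel": [0, -8.8, 0.8], "delta_rot": [-3, 0, 0], "fingers": 1}, {"travel": [0, 0, 0], "delta_rot": [0, 0, 0], "fingers": 1}]'

```text
clock: 7.4
eef_pos: [476.9, -181.3, 245.9]
eef_rot: [2.291, -0.0, 1.404]
wrist_force: [14.3, -1.5, -7.6]
finger_gap: 28.8
```

```bash
python3 - <<'E'
from h import *
s=manip.read_state(); print(s["eef_pos"],s["joints"].round(2),s["finger_gap"],s["wrist_force"],s["moment"])
R0=Ro.from_euler("xyz",s["eef_rot"]); piv=np.array([605.5,-201.5,139.5])
q=R0.inv().apply(piv-s["eef_pos"]); print("pivot in tool",q, "z",R0.apply([0,0,1]))
E
```

```text
[ 476.91178688 -181.32060759  245.88026886] [-0.59 -0.15  2.16  0.8   0.45 -1.03] 28.776201975486085 [14.3231609  -1.54444007 -7.62711238] [-0.35812486 -1.93619284  0.08019512]
pivot in tool [  1.46192832   5.85010712 167.99564591] z [ 0.74133673 -0.12486359 -0.6594156 ]
```

send_rows --plan '[{"travel": [0, 0, 0], "delta_rot": [0, 0, 0], "fingers": -1}, {"travel": [0, 0, 0], "delta_rot": [0, 0, 0], "fingers": -1}, {"travel": [0, 0, 0], "delta_rot": [0, 0, 0], "fingers": -1}, {"travel": [0, 0, -20], "delta_rot": [0, 0, 0], "fingers": -1}, {"travel": [0, 0, -30], "delta_rot": [0, 0, 0], "fingers": -1}, {"travel": [0, 0, -30], "delta_rot": [0, 0, 0], "fingers": -1}, {"travel": [0, 0, 0], "delta_rot": [0, 0, 0], "fingers": -1}]'

```text
clock: 8.28
eef_pos: [417.6, -171.7, 300.9]
eef_rot: [2.288, 0.002, 1.404]
wrist_force: [0.6, -0.2, -0.7]
finger_gap: 93.0
```

```bash
python3 - <<'E'
from h import *
s=manip.read_state(); print(s["eef_pos"],s["joints"].round(2),s["finger_gap"],s["wrist_force"])
_,R=lever(-.165,np.pi/2,np.zeros(3),0,0)
goto([430,-173,345],R,6)
E
```

```text
[ 417.60062044 -171.69756868  300.85677599] [-0.68 -0.38  2.2   0.66  0.65 -0.91] 92.96022386868675 [ 0.60992617 -0.16924672 -0.65877407]
total local [  0.7  41.4 -19.6] rot deg [48.89  0.16 -0.06]
per row rot [ 8.15  0.03 -0.01]
0 [0.1, 6.9, -3.3]
1 [0.1, 6.4, -4.2]
2 [0.1, 5.7, -5.1]
3 [0.1, 4.9, -5.8]
4 [0.1, 4.1, -6.5]
5 [0.1, 3.1, -7.0]
```

send_rows --plan '[{"travel": [0, 6.9, -3.3], "delta_rot": [8.15, 0, 0], "fingers": 1}, {"travel": [0, 6.4, -4.2], "delta_rot": [8.15, 0, 0], "fingers": 1}, {"travel": [0, 5.7, -5.1], "delta_rot": [8.15, 0, 0], "fingers": 1}, {"travel": [0, 4.9, -5.8], "delta_rot": [8.15, 0, 0], "fingers": 1}, {"travel": [0, 4.1, -6.5], "delta_rot": [8.15, 0, 0], "fingers": 1}, {"travel": [0, 3.1, -7], "delta_rot": [8.15, 0, 0], "fingers": 1}, {"travel": [0, 13, 0], "delta_rot": [0, 0, 0], "fingers": 1}, {"travel": [0, 13, 0], "delta_rot": [0, 0, 0], "fingers": 1}, {"travel": [0, 12, 0], "delta_rot": [0, 0, 0], "fingers": 1}, {"travel": [0, 0, 0], "delta_rot": [0, 0, 0], "fingers": 1}]'

```text
clock: 9.52
eef_pos: [468.1, -179.7, 342.4]
eef_rot: [-3.138, -0.0, 1.405]
wrist_force: [0.2, 0.4, 0.4]
finger_gap: 0.6
```

```bash
python3 - <<'E'
from h import *
s=manip.read_state(); print(s["eef_pos"],s["eef_rot"],s["joints"].round(2),s["finger_gap"],s["wrist_force"])
for n in("scene","top"):
    c=camera(n)
    if n=="scene": cv2.imwrite("pics/c.png",cv2.resize(c["color"][60:300,160:480],None,fx=2,fy=2)[:,:,::-1])
    for t in ["lever_grip","lever_pivot"]:
     for d in tip_of(t,n)[:1]: print(n,t,round(d["confidence"],2),w(c,d["at"]).round(0))
E
```

```text
[ 468.06703912 -179.70453558  342.35415873] [-3.13789865e+00 -3.91048031e-04  1.40493234e+00] [-0.44  0.13  1.46 -0.    1.56 -0.27] 0.6021727989926032 [0.17324626 0.3805491  0.37003993]
scene lever_grip 0.7 [ 482. -182.  247.]
scene lever_pivot 0.96 [ 610. -201.  141.]
top lever_grip 0.86 [ 481. -186.  247.]
top lever_pivot 0.73 [ 609. -205.  140.]
```

View pics/c.png

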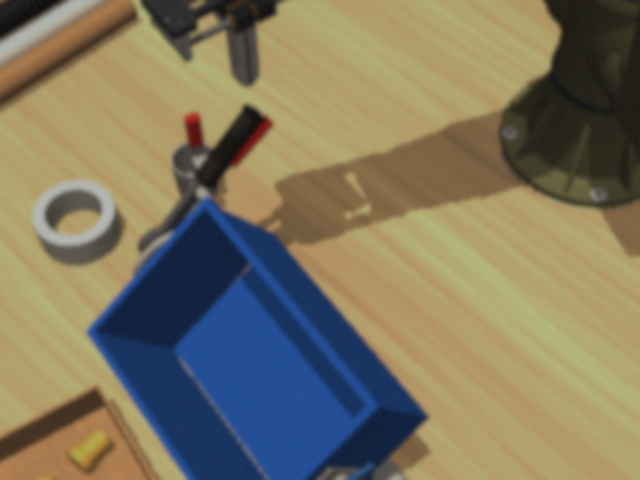

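The lever is tipped part-way (crop (235,150)) and the closed fingers are above its grip (240,80). Now I push it down.

send_rows --plan '[{"travel": [0, 0, 20], "delta_rot": [0, 0, 0], "fingers": 1}, {"travel": [0, 0, 15], "delta_rot": [0, 0, 0], "fingers": 1}, {"travel": [0, 0, 10], "delta_rot": [0, 0, 0], "fingers": 1}, {"travel": [0, 0, 8], "delta_rot": [0, 0, 0], "fingers": 1}, {"travel": [0, 0, 8], "delta_rot": [0, 0, 0], "fingers": 1}, {"travel": [0, 0, 8], "delta_rot": [0, 0, 0], "fingers": 1}, {"travel": [0, 0, 8], "delta_rot": [0, 0, 0], "fingers": 1}, {"travel": [0, 0, 8], "delta_rot": [0, 0, 0], "fingers": 1}, {"travel": [0, 0, 8], "delta_rot": [0, 0, 0], "fingers": 1}, {"travel": [0, 0, 8], "delta_rot": [0, 0, 0], "fingers": 1}, {"travel": [0, 0, 8], "delta_rot": [0, 0, 0], "fingers": 1}, {"travel": [0, 0, 8], "delta_rot": [0, 0, 0], "fingers": 1}, {"travel": [0, 0, 8], "delta_rot": [0, 0, 0], "fingers": 1}, {"travel": [0, 0, 8], "delta_rot": [0, 0, 0], "fingers": 1}, {"travel": [0, 0, 8], "delta_rot": [0, 0, 0], "fingers": 1}, {"travel": [0, 0, 0], "delta_rot": [0, 0, 0], "fingers": 1}]'

```text
clock: 11.82
eef_pos: [466.8, -179.3, 200.8]
eef_rot: [-3.136, -0.001, 1.405]
wrist_force: [-0.4, 1.4, 0.6]
finger_gap: 0.3
```

send_rows --plan '[{"travel": [0, 0, 4], "delta_rot": [0, 0, 0], "fingers": 1}, {"travel": [0, 0, 4], "delta_rot": [0, 0, 0], "fingers": 1}, {"travel": [0, 0, 3], "delta_rot": [0, 0, 0], "fingers": 1}, {"travel": [0, 0, 2], "delta_rot": [0, 0, 0], "fingers": 1}, {"travel": [0, 0, 0], "delta_rot": [0, 0, 0], "fingers": 1}]'

```text
clock: 12.45
eef_pos: [467.0, -179.5, 188.5]
eef_rot: [-3.137, -0.0, 1.405]
wrist_force: [-0.5, -0.5, 0.6]
finger_gap: 0.8
```

```bash
python3 - <<'E'
from h import *
s=manip.read_state(); print(s["eef_pos"],s["wrist_force"])
for n in("scene","top"):
    c=camera(n)
    if n=="scene": cv2.imwrite("pics/d.png",cv2.resize(c["color"][60:300,160:480],None,fx=2,fy=2)[:,:,::-1])
    for t in ["lever_grip","lever_pivot","bin_rim","scoop","scoop_hook","scoop_grip"]:
     for d in tip_of(t,n)[:1]: print(n,t,round(d["confidence"],2),w(c,d["at"]).round(0))
E
```

```text
[ 466.988023   -179.46812628  188.47994404] [-0.5280236  -0.50204346  0.64270921]
scene lever_grip 0.79 [ 444. -178.  160.]
scene lever_pivot 0.8 [ 605. -202.  138.]
scene bin_rim 0.97 [541.  23. 211.]
scene scoop 0.97 [ 455. -331.    4.]
scene scoop_hook 0.96 [ 466. -291.  100.]
scene scoop_grip 0.69 [ 463. -300.  151.]
top lever_grip 0.65 [ 608. -203.  138.]
top lever_pivot 0.62 [ 449. -326.   32.]
top bin_rim 0.93 [540.  21. 216.]
top scoop 0.63 [ 452. -326.   -0.]
top scoop_grip 0.66 [ 467. -295.  152.]
```

View pics/d.png

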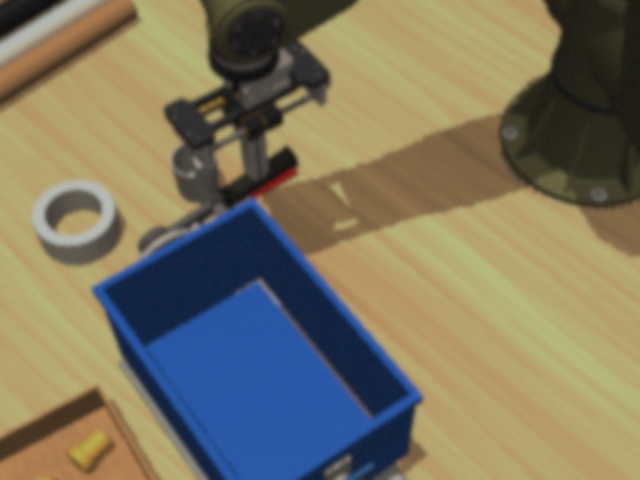

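The bin looks nearly level. I press on until the stop pushes back.

send_rows --plan '[{"travel": [0, 0, 2], "delta_rot": [0, 0, 0], "fingers": 1}, {"travel": [0, 0, 2], "delta_rot": [0, 0, 0], "fingers": 1}, {"travel": [0, 0, 0], "delta_rot": [0, 0, 0], "fingers": 1}]'

```text
clock: 13.52
eef_pos: [467.1, -179.6, 187.3]
eef_rot: [-3.139, 0.001, 1.405]
wrist_force: [-12.9, 4.2, 29.0]
finger_gap: 0.5
```

send_rows --plan '[{"travel": [0, 0, 2], "delta_rot": [0, 0, 0], "fingers": 1}, {"travel": [0, 0, 1], "delta_rot": [0, 0, 0], "fingers": 1}, {"travel": [0, 0, 0], "delta_rot": [0, 0, 0], "fingers": 1}]'

```text
clock: 13.9
eef_pos: [467.2, -179.7, 187.0]
eef_rot: [-3.141, 0.001, 1.405]
wrist_force: [-25.1, 10.7, 59.3]
finger_gap: 0.7
```

Lever is on its stop, with 59 N pushing back. I raise the arm and plan the scoop grasp.

send_rows --plan '[{"travel": [0, 0, -20], "delta_rot": [0, 0, 0], "fingers": 1}, {"travel": [0, 0, -30], "delta_rot": [0, 0, 0], "fingers": 1}, {"travel": [0, 0, -40], "delta_rot": [0, 0, 0], "fingers": 0}, {"travel": [0, 0, -30], "delta_rot": [0, 0, 0], "fingers": -1}, {"travel": [0, 0, 0], "delta_rot": [0, 0, 0], "fingers": -1}]'

```text
clock: 14.52
eef_pos: [468.0, -179.8, 303.5]
eef_rot: [-3.141, 0.001, 1.405]
wrist_force: [0.3, -0.3, -0.2]
finger_gap: 26.8
```

```bash
python3 - <<'E'
from h import *
s=manip.read_state(); print(s["eef_pos"],s["wrist_force"])
est={}
for n in("scene","top","scene","top"):
    c=camera(n)
    for t in ["lever_grip","lever_pivot","bin_rim","scoop","scoop_hook","scoop_grip","scoop_cup"]:
     for d in tip_of(t,n)[:1]:
       if d["confidence"]>.5: est.setdefault(t,[]).append(w(c,d["at"]))
    if n=="top":
      P=cloud(c); rgb=c["color"].astype(int)
      m=(P[...,2]>208)&(P[...,2]<220)&(rgb[...,2]>1.5*rgb[...,0])&(abs(P[...,1])<200)&(P[...,0]>480)&(P[...,0]<800)
      print("rim rect",m.sum(),np.median(P[m][:,2]),cv2.minAreaRect(P[m][:,:2].astype(np.float32)))
for t,v in est.items(): print(t,len(v),np.mean(v,0).round(1),np.std(v,0).round(1))
h=np.mean(est["scoop_hook"],0)-np.mean(est["scoop"],0); print("scoop yaw",np.arctan2(h[1],h[0]))
_,R=lever(1.26,np.pi/2,np.zeros(3),0,0)
goto([464,-298,295],R,9)
E
```

```text
[ 467.99403248 -179.7997079   303.48692242] [ 0.31050747 -0.34653002 -0.17906729]
rim rect 2203 214.1755305023787 ((641.544677734375, 8.1048583984375), (308.64434814453125, 209.424072265625), 80.5008316040039)
rim rect 2200 214.06322924909023 ((641.635986328125, 7.9156036376953125), (308.58416748046875, 209.54452514648438), 80.63583374023438)
lever_grip 2 [ 447.1 -178.5  158. ] [0.8 0.4 1. ]
lever_pivot 4 [ 607.4 -203.7  140.1] [1.2 1.5 1.5]
bin_rim 4 [542.   22.7 215.2] [1.4 1.6 3.2]
scoop 2 [ 453.8 -329.4    1.3] [1.7 3.1 2.1]
scoop_hook 2 [ 466.3 -288.7  101.7] [0.3 0.8 0.4]
scoop_grip 2 [ 461.2 -298.3  151.7] [1.  0.4 0.5]
scoop_cup 1 [ 452.5 -327.5   29.1] [0. 0. 0.]
scoop yaw 1.271712612569298
total local [-117.4   16.2    6.6] rot deg [ -0.2   -0.19 -81.7 ]
per row rot [-0.02 -0.02 -9.08]
0 [-13.0, 1.8, 0.7]
1 [-13.2, -0.3, 0.7]
2 [-13.0, -2.4, 0.7]
3 [-12.4, -4.4, 0.7]
4 [-11.6, -6.3, 0.7]
5 [-10.4, -8.0, 0.7]
6 [-9.0, -9.6, 0.7]
7 [-7.4, -10.9, 0.7]
8 [-5.6, -11.9, 0.7]
```

send_rows --plan '[{"travel": [-13, 1.8, 0.7], "delta_rot": [0, 0, -9.08], "fingers": -1}, {"travel": [-13.2, -0.3, 0.7], "delta_rot": [0, 0, -9.08], "fingers": -1}, {"travel": [-13, -2.4, 0.7], "delta_rot": [0, 0, -9.08], "fingers": -1}, {"travel": [-12.4, -4.4, 0.7], "delta_rot": [0, 0, -9.08], "fingers": -1}, {"travel": [-11.6, -6.3, 0.7], "delta_rot": [0, 0, -9.08], "fingers": -1}, {"travel": [-10.4, -8, 0.7], "delta_rot": [0, 0, -9.08], "fingers": -1}, {"travel": [-9, -9.6, 0.7], "delta_rot": [0, 0, -9.08], "fingers": -1}, {"travel": [-7.4, -10.9, 0.7], "delta_rot": [0, 0, -9.08], "fingers": -1}, {"travel": [-5.6, -11.9, 0.7], "delta_rot": [0, 0, -9.08], "fingers": -1}, {"travel": [0, 0, 0], "delta_rot": [0, 0, 0], "fingers": -1}]'

```text
clock: 17.38
eef_pos: [463.7, -298.4, 295.0]
eef_rot: [-3.141, -0.005, 2.829]
wrist_force: [-0.0, 0.3, 0.2]
finger_gap: 93.8
```

```bash
python3 - <<'E'
from h import *
s=manip.read_state(); print(s["eef_pos"],s["eef_rot"],s["joints"].round(2),s["finger_gap"])
R0=Ro.from_euler("xyz",s["eef_rot"])
for n in("scene","top"):
    c=camera(n)
    if n=="scene": cv2.imwrite("pics/e.png",cv2.resize(c["color"][40:220,160:400],None,fx=3,fy=3)[:,:,::-1])
    for t in ["scoop","scoop_hook","scoop_grip","lever_grip"]:
     for d in tip_of(t,n)[:1]: q=w(c,d["at"]);print(n,t,round(d["confidence"],2),q.round(0),R0.inv().apply(q-s["eef_pos"]).round(1))
E
```

```text
[ 463.7111982  -298.43971958  295.01799839] [-3.1413172  -0.00470337  2.82923341] [-0.64  0.26  1.41 -0.    1.48 -1.9 ] 93.83628354868303
scene scoop 0.94 [ 453. -330.   -1.] [ -0.9 -33.3 296.1]
scene scoop_hook 0.61 [ 465. -291.   97.] [  0.3   7.5 197.7]
scene scoop_grip 0.6 [ 462. -299.  154.] [  0.9  -0.7 141.1]
scene lever_grip 0.72 [ 608. -200.  140.] [-107.4  138.3  154.1]
top scoop 0.66 [ 452. -324.   -0.] [  1.4 -28.  295.3]
top scoop_hook 0.73 [ 467. -295.  153.] [ -2.7   3.9 142.3]
top scoop_grip 0.81 [ 462. -294.  154.] [  2.    3.4 141.5]
top lever_grip 0.82 [ 445. -177.  160.] [ 54.8 109.5 135.1]
```

View pics/e.png

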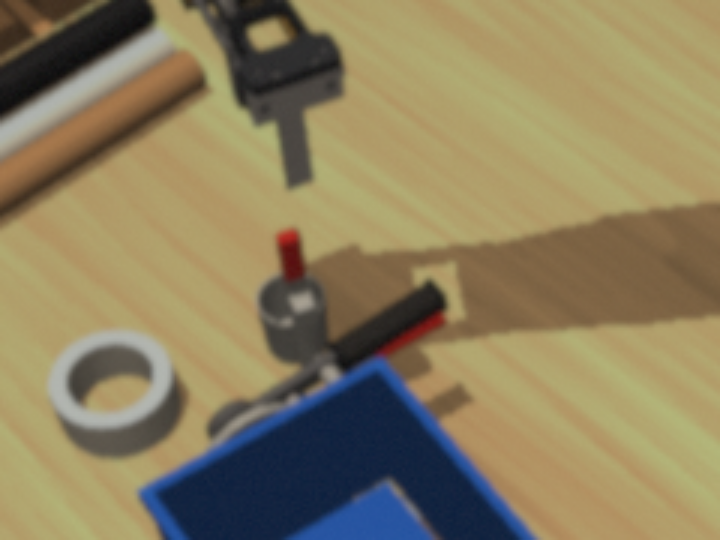

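The fingers are in line above the red sleeve (crop (290,255)). I descend 138 mm and grip.

send_rows --plan '[{"travel": [0.5, 1, 30], "delta_rot": [0, 0, 0], "fingers": -1}, {"travel": [0, 0, 30], "delta_rot": [0, 0, 0], "fingers": -1}, {"travel": [0, 0, 30], "delta_rot": [0, 0, 0], "fingers": -1}, {"travel": [0, 0, 28], "delta_rot": [0, 0, 0], "fingers": -1}, {"travel": [0, 0, 20], "delta_rot": [0, 0, 0], "fingers": -1}, {"travel": [0, 0, 0], "delta_rot": [0, 0, 0], "fingers": -1}, {"travel": [0, 0, 0], "delta_rot": [0, 0, 0], "fingers": 0.6}, {"travel": [0, 0, 0], "delta_rot": [0, 0, 0], "fingers": 0.7}, {"travel": [0, 0, 0], "delta_rot": [0, 0, 0], "fingers": 0.8}, {"travel": [0, 0, 0], "delta_rot": [0, 0, 0], "fingers": 1}, {"travel": [0, 0, 0], "delta_rot": [0, 0, 0], "fingers": 1}, {"travel": [0, 0, 0], "delta_rot": [0, 0, 0], "fingers": 1}, {"travel": [0, 0, 0], "delta_rot": [0, 0, 0], "fingers": 1}]'

```text
clock: 19.5
eef_pos: [463.1, -296.8, 157.3]
eef_rot: [-3.141, -0.004, 2.831]
wrist_force: [-0.4, -0.4, -0.0]
finger_gap: 27.3
```

send_rows --plan '[{"travel": [0, 0, 0], "delta_rot": [0, 0, 0], "fingers": 1}, {"travel": [0, 0, 0], "delta_rot": [0, 0, 0], "fingers": 1}, {"travel": [0, 0, 0], "delta_rot": [0, 0, 0], "fingers": 1}, {"travel": [0, 0, 0], "delta_rot": [0, 0, 0], "fingers": 1}]'

```text
clock: 20.0
eef_pos: [463.1, -296.9, 157.5]
eef_rot: [-3.141, -0.004, 2.831]
wrist_force: [0.3, -1.2, 1.8]
finger_gap: 13.5
```

send_rows --plan '[{"travel": [0, 0, -10], "delta_rot": [0, 0, 0], "fingers": 1}, {"travel": [0, 0, -25], "delta_rot": [0, 0, 0], "fingers": 1}, {"travel": [0, 0, -35], "delta_rot": [0, 0, 0], "fingers": 1}, {"travel": [0, 0, -40], "delta_rot": [0, 0, 0], "fingers": 1}, {"travel": [0, 0, -40], "delta_rot": [0, 0, 0], "fingers": 1}, {"travel": [0, 0, -35], "delta_rot": [0, 0, 0], "fingers": 1}, {"travel": [0, 0, -25], "delta_rot": [0, 0, 0], "fingers": 1}, {"travel": [0, 0, 0], "delta_rot": [0, 0, 0], "fingers": 1}]'

```text
clock: 21.0
eef_pos: [464.2, -297.0, 368.9]
eef_rot: [-3.14, -0.001, 2.831]
wrist_force: [0.5, -0.1, -3.0]
finger_gap: 13.7
```

```bash
python3 - <<'E'
from h import *
s=manip.read_state(); print(s["eef_pos"],s["eef_rot"],s["finger_gap"],s["wrist_force"])
_,R=lever(-.165,np.pi/2,np.zeros(3),0,0)
rim=np.array([542.8,24.5,214]); ux=np.array([np.cos(.165),-np.sin(.165),0])
p=rim-12*ux; p[2]=367; print(p)
goto(p,R,12)
E
```

```text
[ 464.16797469 -296.95758965  368.89596912] [-3.14049877e+00 -1.49513998e-03  2.83120530e+00] 13.740765473846034 [ 0.49635916 -0.05094239 -3.00989107]
[530.96297974  26.47102797 367.        ]
total local [ 35.2 328.4   1.6] rot deg [-1.100e-01 -3.000e-02  8.167e+01]
per row rot [-0.01 -0.    6.81]
0 [2.9, 27.4, 0.1]
1 [6.2, 26.8, 0.1]
2 [9.3, 25.9, 0.1]
3 [12.3, 24.6, 0.1]
4 [15.1, 23.0, 0.1]
5 [17.7, 21.0, 0.2]
6 [20.1, 18.8, 0.2]
7 [22.2, 16.3, 0.2]
8 [24.0, 13.5, 0.2]
9 [25.4, 10.6, 0.2]
10 [26.5, 7.5, 0.2]
11 [27.2, 4.3, 0.2]
```

send_rows --plan '[{"travel": [2.9, 27.4, -13], "delta_rot": [0, 0, 6.81], "fingers": 1}, {"travel": [6.2, 26.8, -13], "delta_rot": [0, 0, 6.81], "fingers": 1}, {"travel": [9.3, 25.9, 0], "delta_rot": [0, 0, 6.81], "fingers": 1}, {"travel": [12.3, 24.6, 0], "delta_rot": [0, 0, 6.81], "fingers": 1}, {"travel": [15.1, 23, 0], "delta_rot": [0, 0, 6.81], "fingers": 1}, {"travel": [17.7, 21, 0], "delta_rot": [0, 0, 6.81], "fingers": 1}, {"travel": [20.1, 18.8, 0], "delta_rot": [0, 0, 6.81], "fingers": 1}, {"travel": [22.2, 16.3, 0], "delta_rot": [0, 0, 6.81], "fingers": 1}, {"travel": [24, 13.5, 0], "delta_rot": [0, 0, 6.81], "fingers": 1}, {"travel": [25.4, 10.6, 0], "delta_rot": [0, 0, 6.81], "fingers": 1}, {"travel": [26.5, 7.5, 0], "delta_rot": [0, 0, 6.81], "fingers": 1}, {"travel": [27.2, 4.3, 0], "delta_rot": [0, 0, 6.81], "fingers": 1}, {"travel": [0, 0, 0], "delta_rot": [0, 0, 0], "fingers": 1}, {"travel": [0, 0, 0], "delta_rot": [0, 0, 0], "fingers": 1}]'

```text
clock: 22.75
eef_pos: [530.8, 26.0, 392.4]
eef_rot: [-3.136, 0.0, 1.407]
wrist_force: [-0.5, 0.6, -1.6]
finger_gap: 13.4
```

```bash
cat > look.py <<'E'
from h import *
import sys
s=manip.read_state(); print(s["eef_pos"],s["eef_rot"],s["finger_gap"],s["wrist_force"])
rim=np.array([542.8,24.5,214]); B=Ro.from_euler("z",-.165)
for k in range(2):
  for n in("scene","top"):
    c=camera(n)
    if n=="scene": cv2.imwrite("pics/"+sys.argv[1],cv2.resize(c["color"][100:300,200:480],None,fx=2.8,fy=2.8)[:,:,::-1])
    for t in ["scoop","scoop_hook","scoop_grip","bin_rim","scoop_cup"]:
     for d in tip_of(t,n)[:1]:
      if d["confidence"]>.5: print(n,t,round(d["confidence"],2),"rim frame",B.inv().apply(w(c,d["at"])-rim).round(1))
print("tcp in rim frame",B.inv().apply(s["eef_pos"]-rim).round(1), "yaw err",np.degrees(s["eef_rot"][2]-np.pi/2+.165))
E
python3 look.py f.png
```

```text
[530.83882087  26.01260837 392.44059495] [-3.13599337e+00  1.65750506e-04  1.40654213e+00] 13.389788251819125 [-0.46386943  0.55820799 -1.62121822]
scene scoop 0.87 rim frame [-43.9  -5.5  23.3]
scene scoop_hook 0.91 rim frame [-6.100e+00  1.000e-01  1.184e+02]
scene scoop_grip 0.74 rim frame [-15.2  -3.3 170.7]
scene bin_rim 0.72 rim frame [ 2.3 -0.4  0.6]
top scoop_grip 0.74 rim frame [ 142.4 -387.6 -215.5]
scene scoop 0.88 rim frame [-43.8  -2.   24.1]
scene scoop_hook 0.98 rim frame [ -3.5  -0.8 119.8]
scene scoop_grip 0.88 rim frame [-18.   -2.2 171.9]
scene bin_rim 0.72 rim frame [ 1.7 -4.5  0.1]
scene scoop_cup 0.6 rim frame [-44.9   0.9  53.7]
tcp in rim frame [-12.   -0.5 178.4] yaw err 0.042731107764322915
```

View pics/f.png

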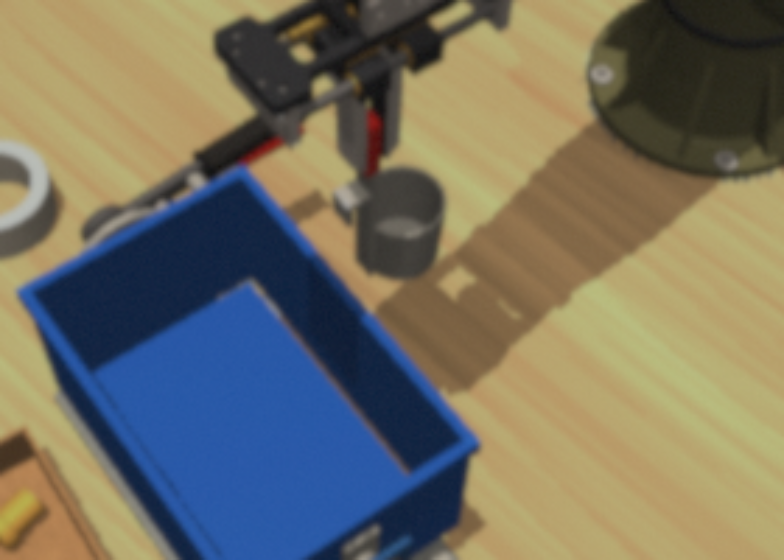

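The scoop is upright in the jaws in front of the rim, cup towards the robot (crop (400,220)), hook tab at (350,200) facing the bin. I lower to just above the rim and compare tab and rim by depth.

send_rows --plan '[{"travel": [0, 1, 25], "delta_rot": [0, 0, 0], "fingers": 1}, {"travel": [0, 1, 25], "delta_rot": [0, 0, 0], "fingers": 1}, {"travel": [0, 0, 20], "delta_rot": [0, 0, 0], "fingers": 1}, {"travel": [0, 0, 15], "delta_rot": [0, 0, 0], "fingers": 1}, {"travel": [0, 0, 0], "delta_rot": [0, 0, 0], "fingers": 1}, {"travel": [0, 0, 0], "delta_rot": [0, 0, 0], "fingers": 1}]'

```text
clock: 24.7
eef_pos: [532.9, 26.1, 309.2]
eef_rot: [-3.139, -0.0, 1.405]
wrist_force: [0.1, 0.1, -2.5]
finger_gap: 13.8
```

```bash
cat >> look.py <<'E'
c=camera("scene"); P=B.inv().apply((cloud(c)-rim).reshape(-1,3)).reshape(480,640,3); g=c["color"].astype(int)
blue=g[...,2]>1.5*g[...,0]; grey=(g.max(-1)-g.min(-1)<30)&(g.max(-1)>50)
x,y,z=np.moveaxis(P,-1,0)
m=blue&(abs(z)<3)&(abs(y)<140)&(abs(x)<15); print("rim top x lo/hi",np.percentile(x[m],[2,50,98]).round(1),"z",np.median(z[m]).round(1),m.sum())
m=grey&(abs(y)<20)&(x>-25)&(x<30)&(z>-5)&(z<70)
for q in np.argwhere(m)[::max(1,m.sum()//60)]: print(q,P[tuple(q)].round(1),end=";")
E
python3 look.py g.png
```

```text
[532.88759577  26.1399979  309.18790482] [-3.13855170e+00 -3.38940987e-04  1.40484309e+00] 13.798773561345598 [ 0.1068267   0.14661559 -2.54019355]
scene scoop 0.68 rim frame [-42.3  -1.8 -60.9]
scene scoop_hook 0.63 rim frame [-4.2 -0.  39.8]
scene scoop_grip 0.79 rim frame [-13.4  -0.7  91.1]
scene bin_rim 0.81 rim frame [ 1.4 -1.4  0.8]
scene scoop_cup 0.56 rim frame [-40.5   0.5 -32.6]
top scoop_hook 0.61 rim frame [ -81.6  420.8 -215.7]
scene scoop 0.76 rim frame [-41.3  -2.5 -62.2]
scene scoop_hook 0.55 rim frame [-5.3 -2.1 37.9]
scene scoop_grip 0.71 rim frame [  99.1 -212.7  -75.6]
scene bin_rim 0.67 rim frame [ 2.3 -2.2 -0.8]
scene scoop_cup 0.98 rim frame [-42.2   3.  -32. ]
tcp in rim frame [-10.   -0.   95.2] yaw err -0.05461661600528265
rim top x lo/hi [-2.7  2.5  6.3] z -0.1 346
[188 327] [-9.3 -6.7 48.5];[189 328] [-7.8 -1.2 52.5];[190 326] [-7.6 -7.8 41.4];[190 329] [-8.8  0.9 50.6];[190 332] [-11.    8.2  57.3];[191 327] [-7.6 -4.3 41.8];[191 330] [-9.2  3.8 50.1];[192 323] [ 1.4 -5.9 44. ];[192 326] [-3.9 -2.6 43.4];[192 329] [-8.6  1.3 44. ];[192 332] [-11.6   7.5 
[... 810 characters left out ...]
] [-9.9 -0.1 15.5];[199 332] [-12.2   7.2  22.4];[200 322] [ 9.9  2.5 32.2];[200 326] [ -9.9 -10.8  -1.2];[200 329] [-8.2  2.3 16.2];[200 332] [-12.4   7.1  18.3];[201 323] [ 9.4  5.4 31.7];[201 328] [-8.2 -1.2  8.1];[201 331] [-9.5  7.6 17.8];[202 323] [10.   6.2 29.4];[202 328] [-8.2 -1.3  4.2];[202 331] [-9.4  7.8 14.4];[203 323] [10.9  7.4 27.9];[203 328] [-8.4 -1.4  0. ];[203 331] [-10.3   6.6   8.2];[204 323] [11.   7.7 24.6];[204 326] [-3.  -1.2  1.3];[204 330] [-8.3  5.8  5.2];[204 333] [-15.    7.5   1.3];[205 331] [-10.7   6.2  -0.4];[205 334] [-15.6  10.4   0.5];[206 333] [-13.5   9.7  -2.4];[206 336] [-18.2  14.   -1.1];[207 335] [-15.4  14.3  -2.2];[207 338] [-19.8  18.9  -0.3];
```

View pics/g.png

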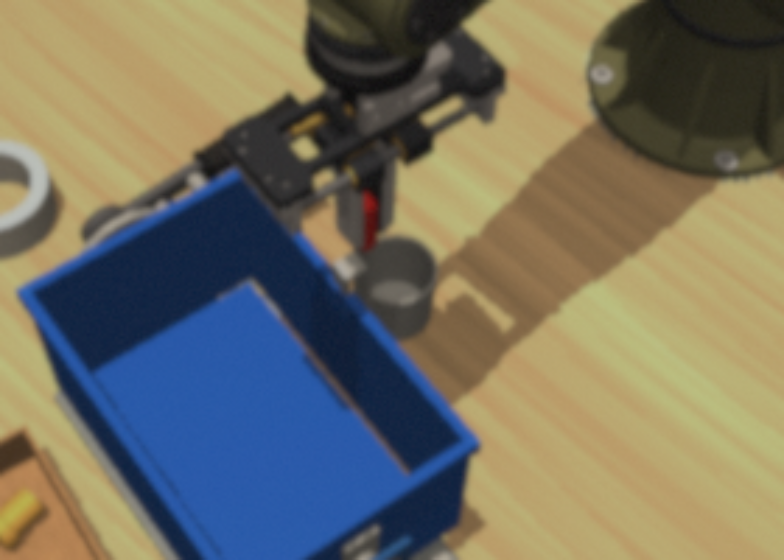

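Tab and strip straddle the rim to within about 1–2 mm. I shift 1.5 mm inward and lower.

send_rows --plan '[{"travel": [0, 1.5, 6], "delta_rot": [0, 0, 0], "fingers": 1}, {"travel": [0, 0, 5], "delta_rot": [0, 0, 0], "fingers": 1}, {"travel": [0, 0, 4], "delta_rot": [0, 0, 0], "fingers": 1}, {"travel": [0, 0, 4], "delta_rot": [0, 0, 0], "fingers": 1}, {"travel": [0, 0, 3], "delta_rot": [0, 0, 0], "fingers": 1}, {"travel": [0, 0, 0], "delta_rot": [0, 0, 0], "fingers": 1}]'

```text
clock: 26.7
eef_pos: [534.0, 25.9, 286.1]
eef_rot: [-3.137, -0.0, 1.405]
wrist_force: [0.9, -0.3, -2.0]
finger_gap: 13.9
```

send_rows --plan '[{"travel": [0, 0, 3], "delta_rot": [0, 0, 0], "fingers": 1}, {"travel": [0, 0, 3], "delta_rot": [0, 0, 0], "fingers": 1}, {"travel": [0, 0, 3], "delta_rot": [0, 0, 0], "fingers": 1}, {"travel": [0, 0, 0], "delta_rot": [0, 0, 0], "fingers": 1}]'

```text
clock: 27.2
eef_pos: [533.9, 25.9, 277.0]
eef_rot: [-3.137, -0.0, 1.405]
wrist_force: [-0.1, 0.4, -1.8]
finger_gap: 13.5
```

send_rows --plan '[{"travel": [0, 0, 2], "delta_rot": [0, 0, 0], "fingers": 1}, {"travel": [0, 0, 2], "delta_rot": [0, 0, 0], "fingers": 1}, {"travel": [0, 0, 1], "delta_rot": [0, 0, 0], "fingers": 1}, {"travel": [0, 0, 0], "delta_rot": [0, 0, 0], "fingers": 1}]'

```text
clock: 27.7
eef_pos: [534.0, 25.9, 272.2]
eef_rot: [-3.137, -0.0, 1.405]
wrist_force: [0.9, -0.8, -1.8]
finger_gap: 13.5
```

```bash
python3 look.py i.png | cut -c1-600
```

```text
[533.95122279  25.93185845 272.22381584] [-3.13722217e+00 -1.31567677e-04  1.40483595e+00] 13.484135504628426 [ 0.87164401 -0.83502457 -1.80775833]
scene scoop 0.69 rim frame [-41.8  -3.  -98.9]
scene scoop_hook 0.75 rim frame [-0.9 -1.3 -0.1]
scene scoop_grip 0.7 rim frame [-12.2  -3.6  53.6]
scene bin_rim 0.64 rim frame [ 2.2 -2.8 -4.8]
scene scoop_cup 0.86 rim frame [-40.1   0.8 -65.1]
top scoop_hook 0.52 rim frame [ 100.  -214.1  -74.1]
scene scoop 0.92 rim frame [-40.9  -2.4 -97.2]
scene scoop_hook 0.89 rim frame [0.  0.1 1.3]
scene scoop_grip 0.74 rim frame [-8.2  0.3 50.9]
scene bin_rim 0.75 rim frame [ 2.2 -2.4  0.7]
scene scoop_cup 0.74 rim frame [-41.2   2.3 -69.7]
tcp in rim frame [-9.  -0.  58.2] yaw err -0.05502560280324691
rim top x lo/hi [-3.1  2.2  6.3] z 0.1 297
[184 337] [-22.6   8.9  69.4];[185 337] [-22.1   9.8  67.4];[186 337] [-21.5  10.6  65.2];[187 335] [-17.3   9.6  64.1];[188 320] [10.6 -3.1 69.1];[188 336] [-19.6  10.   59.3];[189 320] [ 9.4 -5.  62.4];[189 335] [-17.6   9.4  56.7];[189 338] [-24.5  10.5  52.2];[190 323] [ 8.3  4.  68.4];[190 335] [-17.1  10.1  54.4];[191 321] [ 8.7 -2.4 57.8];[191 326] [ 4.4  8.8 67.3];[191 334] [-16.3   8.   49. ];[192 321] [ 9.5 -1.4 56.1];[192 324] [10.1  9.9 70. ];[192 327] [ 2.3  9.3 62.6];[192 335] [-18.3   8.9  44.8];[193 323] [ 9.3  5.4 60.5];[193 326] [ 4.3  8.7 60.1];[193 334] [-16.1   8.4  42.5];
```

Hook is at the rim top to within the measuring error. I lower gently until contact shows.

send_rows --plan '[{"travel": [0, 0, 1], "delta_rot": [0, 0, 0], "fingers": 1}, {"travel": [0, 0, 1], "delta_rot": [0, 0, 0], "fingers": 1}, {"travel": [0, 0, 0], "delta_rot": [0, 0, 0], "fingers": 1}]'

```text
clock: 29.32
eef_pos: [534.0, 25.9, 271.0]
eef_rot: [-3.138, -0.0, 1.405]
wrist_force: [-2.7, 0.2, 5.1]
finger_gap: 13.4
```

Contact made. Open, then lift straight away.

send_rows --plan '[{"travel": [0, 0, 0], "delta_rot": [0, 0, 0], "fingers": 0.6}, {"travel": [0, 0, 0], "delta_rot": [0, 0, 0], "fingers": 0.4}, {"travel": [0, 0, 0], "delta_rot": [0, 0, 0], "fingers": 0.2}, {"travel": [0, 0, 0], "delta_rot": [0, 0, 0], "fingers": 0}, {"travel": [0, 0, 0], "delta_rot": [0, 0, 0], "fingers": 0}, {"travel": [0, 0, 0], "delta_rot": [0, 0, 0], "fingers": 0}, {"travel": [0, 0, -10], "delta_rot": [0, 0, 0], "fingers": 0}, {"travel": [0, 0, -30], "delta_rot": [0, 0, 0], "fingers": 0}, {"travel": [0, 0, -40], "delta_rot": [0, 0, 0], "fingers": 0}, {"travel": [0, 0, -40], "delta_rot": [0, 0, 0], "fingers": 0}, {"travel": [0, -40, -10], "delta_rot": [0, 0, 0], "fingers": 0}, {"travel": [0, -50, 0], "delta_rot": [0, 0, 0], "fingers": 0}, {"travel": [0, -40, 0], "delta_rot": [0, 0, 0], "fingers": 0}, {"travel": [0, 0, 0], "delta_rot": [0, 0, 0], "fingers": 0}]'

```text
clock: 31.08
eef_pos: [404.8, 47.6, 402.6]
eef_rot: [-3.141, -0.001, 1.406]
wrist_force: [0.9, 0.5, 1.1]
finger_gap: 47.0
```

```bash
python3 look.py j.png | cut -c1-300; python3 - <<'E'
from h import *
for n in("scene","top"):
    c=camera(n)
    for t in["lever_grip","lever_pivot","tape","roll"]:
        print(n,t,[(round(d["confidence"],2),w(c,d["at"]).round(0)) for d in tip_of(t,n)][:1])
c=camera("top");P=cloud(c); rgb=c["color"].astype(int)
m=(P[...,2]>205)&(P[...,2]<222)&(rgb[...,2]>1.5*rgb[...,0])&(abs(P[...,1])<200)&(P[...,0]>480)&(P[...,0]<800)
Q=Ro.from_euler("z",-.165).inv().apply(P[m]-[542.8,24.5,214]); print("rim slope",np.polyfit(Q[:,0],Q[:,2],1))
E
```

```text
[404.75483621  47.62111395 402.57393439] [-3.14058222e+00 -8.53023716e-04  1.40551852e+00] 47.023415491082645 [0.90417758 0.49342651 1.10524765]
scene scoop 0.64 rim frame [ -31.    -4.3 -103. ]
scene scoop_hook 0.59 rim frame [-3.1 -3.5 -2.6]
scene scoop_grip 0.98 rim frame [-15.6   1.1  53. ]
scene bin_rim 0.6 rim frame [-1.1 -4.2 -1.9]
scene scoop_cup 0.83 rim frame [-32.6   2.7 -68.9]
top scoop 0.65 rim frame [-3.290e+01  1.000e-01 -1.003e+02]
top scoop_hook 0.8 rim frame [ 1.5 -3.   3.4]
top scoop_grip 0.56 rim frame [-13.5  -0.9  50.3]
top bin_rim 0.64 rim frame [ 0.5 -2.  -0.5]
top scoop_cup 0.73 rim frame [-37.4  -0.1 -68.7]
scene scoop 0.74 rim frame [ -30.1   -1.4 -102. ]
scene scoop_hook 0.97 rim frame [ 0.4 -1.6  1.1]
scene scoop_grip 0.75 rim frame [-15.4  -1.1  52.8]
scene bin_rim 0.77 rim frame [ 0.2 -3.3 -0.6]
scene scoop_cup 0.73 rim frame [-32.8   2.6 -74.4]
top scoop 0.68 rim frame [-12.9   2.8  51.6]
top scoop_hook 0.53 rim frame [2.6 0.7 4.4]
top bin_rim 0.6 rim frame [-1.1 -2.2  1.5]
top scoop_cup 0.55 rim frame [-35.7   0.3 -68.7]
tcp in rim frame [-1.400e+02  1.000e-01  1.886e+02] yaw err -0.01591730788869853
rim top x lo/hi [-2.8  2.2  6.4] z -0.0 403
[199 327] [-8.1 -4.8 11.4];[199 328] [-8.2 -1.3 15.6];[199 332] [-11.6   8.1  24. ];[200 322] [ -3.1 -16.   -1.8];[200 326] [-8.3 -8.5  2.9];[200 327] [-8.2 -4.8  7.5];[200 328] [-7.9 -0.9 12.5];[200 329] [-9.   1.2 14.2];[200 330] [-8.6  5.2 19.4];[200 331] [-8.9  8.4 23. ];[200 332] [-11.9   7.8  
scene lever_grip [(0.78, array([ 445., -177.,  159.]))]
scene lever_pivot [(0.69, array([ 609., -200.,  138.]))]
scene tape [(0.59, array([ 623., -381.,   -1.]))]
scene roll [(0.96, array([536., 445.,   1.]))]
top lever_grip [(0.91, array([ 443., -179.,  161.]))]
top lever_pivot []
top tape [(0.81, array([ 618., -383.,    4.]))]
top roll [(0.59, array([534., 452.,   0.]))]
rim slope [-0.00283339  0.1318183 ]
```

View pics/j.png

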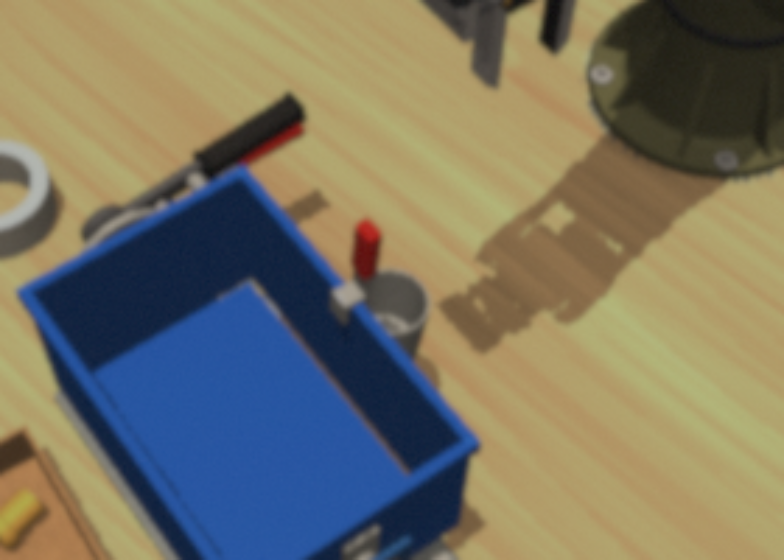

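The scoop hangs with its tab over the near rim (crop (347,297)), cup outside, tilted about 0.1 rad, and the bin is level. Handing in.

```bash
python3 -c "
from h import *
print(manip.read_state()['clock']); print(manip.sign_off())"
```

```text
32.875
the job is handed in; nothing more can be done
None
```

I did the whole job and handed it in at 32.9 s of the 64 s allowed; the hand-in reports no verdict.

- **Lever:** I squeezed the release bar home with the lever up, at about 1.23 rad, and the gripper opening read 29 mm. I swung the lever down squeezed to about 0.6 rad. There I let go and pushed it the rest of the way down with closed fingers, until the stop pushed back with 59 N.
- **Scoop:** I gripped it by its sleeve and lowered it onto the middle of the near rim until I felt contact. Then I released it and backed the arm clear.

Last checks:

| Check | Reading | Limit |
|---|---|---|
| Bin rim slope | -0.003 rad | 0.04 rad (cradle tilt) |
| Scoop hook across the rim | -3 to +3 mm | ±11 mm |
| Scoop hook height | -3 to +4 mm | ±6 mm |
| Cup centre | 33–37 mm outside the rim line | at least 20 mm outside |
| Scoop tilt | about 0.1 rad | 0.3 rad |

- **Tape and roll:** both are where they started, within measuring error.
- **Disagreement:** the two cameras placed the rim about 2 mm apart across its width, and the network readings scattered by a few mm, mostly on the hook height. I did not measure the scoop's speed before handing in.

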